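Serve the sweetcorn from the frying pan with tongs

TASK

First slide the frying pan along the glass from the large ring to the middle of the small one, without lifting it or spilling anything out of it. Then pick up the kitchen tongs and with them, squeezing gently, lift the piece of sweetcorn out of the pan and set it down on the white tea plate (don't drop it, and don't touch the food with your fingers); leave the two potato halves in the pan. Finally lay the tongs flat on the chopping board again, and leave the other things on the worktop where they are.

Things in the scene. Friction and masses are not known exactly. Their poses are not given: they have to be found in the camera images.
- pan: black 24 cm frying pan, 0.75 kg, on the hob glass. Origin: centre of its underside, z up. Round flat base 184 mm across; inner floor 5 mm above the origin, 180 mm across; walls 4 mm thick flaring to 240 mm across at the rim, 45 mm up. A straight handle runs along the pan's own -x axis.
- ring_small: the small cooking ring: a grey circle 145 mm across printed on the glass of the hob; its origin is its centre. The pan must end here.
- ring_large: the large cooking ring, a grey circle 180 mm across printed on the glass, under the pan at the start. Origin: its centre.
- hob: black glass two-ring hob let into the worktop, 300 mm (its x) by 500 mm (its y), 8 mm thick; origin: centre of its underside on the worktop, z up. Its flat top is 8 mm up. The ring centres lie on its y axis, 118 mm either side of the middle; which ring is left and which right varies.
- corn: piece of sweetcorn cob, an upright yellow drum 34 mm across and 30 mm high, 40 g, standing on end in the pan. Origin: centre of its underside, z along the cob. It is tender: the tongs crush it if their tips press with more than 15 N from each side (30 N in all).
- potato_a: roast potato half, a dome 36 mm across and 20 mm high lying cut side down in the pan; origin: centre of its underside. Stays in the pan.
- potato_b: the other potato half, same shape and size.
- tongs: spring kitchen tongs, 120 g, lying on edge on the chopping board. Origin: the pivot pin that joins the two legs, at the underside; x runs from the pivot midway between the legs to the tips, z up as they lie. A hanging loop ends 26 mm behind the pivot, the tips 226 mm ahead of it; 24 mm high at most (z 0 to 24 mm).
- tongs_grip (a point): where to take the tongs: 115 mm ahead of the pivot (near the balance point), midway between the legs' black grip sleeves (80 to 150 mm ahead), 12 mm above the underside. Over the sleeves: 63 mm when sprung open, 46 mm with the tips on the corn. The spring pushes out on the fingers with 5 N open, 9 N at 46 mm; half of any squeeze beyond that reaches the tips. Axes as the tongs.
- board: wooden chopping board, fixed, 260 mm (its x) by 130 mm (its y), 15 mm thick; origin: centre of its underside, z up. The tongs start on it, along its x.
- plate: white tea plate, loose, 350 g, 160 mm across and 16 mm high at the rim, flat inner floor about 90 mm across and 5 mm above the origin. Origin: centre of its underside.
- mill: dark wooden pepper mill, 52 mm across, 154 mm high, bystander; origin: centre of its underside (also for the four below).
- oil: green oil bottle, 64 mm across, 210 mm high, bystander.
- mug: white mug, 82 mm across, 92 mm high, bystander.
- jar: glass jar with a steel lid, 68 mm across, 85 mm high, bystander.
- eggcup: small blue egg cup, 44 mm across, 50 mm high, bystander.
- pan_handle (a point): point on the pan's black handle 150 mm from the pan's axis (pan -x), in the middle of the bar, 45 mm above the pan's underside. The bar is 24 mm wide (pan y), 16 mm thick, from 135 to 298 mm from the axis, rising 0.14 mm per mm outwards; next to the rim is a thin steel bracket. Dragged sideways by the handle alone the pan swings round. Axes as the pan.
- tongs_tip (a point): midway between the tongs' two flat black tip pads, 211 mm ahead of the pivot, 12 mm above the underside. Pads: 30 mm long (196 to 226 mm ahead), 24 mm high, 5 mm thick. Clear gap between them: 66 mm sprung open (63 mm over the sleeves), 60 mm at 60 mm over the sleeves, 34 mm at 46 mm (pads parallel there), nearly shut at 32 mm.
Mind the look-alikes: they are no part of the job. There is more than one size of the plate; the job needs the middle-sized.

How it is judged (in metres and radians):
On the way, in this order (a step that is already met when the one before it is completed fails the run):
1. the pan stands still over the small ring, within 20 mm of its centre, with the corn and both potato halves in it (horizontal distance between pan and ring_small below 0.02 m and linear speed of pan below 0.02 m/s and distance between each of corn, potato_a, potato_b and pan below 0.1 m), for 0.2 s.
2. the tongs hold the corn above the pan's rim (z of corn in the frame of pan above 0.05 m and contact force between tongs and corn above 0.1 N and contact force between corn and pan below 0.05 N), for 0.2 s.
3. the corn comes down on the plate while still in the tongs (contact force between corn and plate above 0.05 N and contact force between tongs and corn above 0.1 N and horizontal distance between corn and plate below 0.065 m), for 0.04 s.
At the end, for the whole second after the job is handed in: The pan stands flat and still on the small ring, its centre within 20 mm of the ring's, with both potato halves in it; the corn lies at rest on the plate, within 65 mm of its centre, free of the tongs; the tongs lie flat and at rest on the chopping board, their grip point within 80 mm of its centre (horizontal distance between pan and ring_small below 0.02 m and angle between each of pan, plate's own z axis and vertical below 0.05 rad and linear speed of each of pan, corn, tongs below 0.02 m/s and distance between each of potato_a, potato_b and pan below 0.1 m and horizontal distance between corn and plate below 0.065 m and contact force between corn and plate above 0.05 N and height (world z) of corn below 0.035 m and contact force between tongs and corn below 0.01 N and contact force between tongs and board above 0.3 N and angle between tongs's own z axis and vertical below 0.1 rad and horizontal distance between tongs_grip and board below 0.08 m); the robot touches nothing.
It fails at once if the pan is lifted or tipped (its centre rises more than 10 mm off the glass, or it leans more than 0.15 rad) (z of pan in the frame of hob above 0.018 m or angle between pan's own z axis and vertical above 0.15 rad).
It fails at once if the fingers or arm touch the food (contact force between any of the fingers, the arm and corn above 0.05 N or contact force between any of the fingers, the arm and potato_a above 0.05 N or contact force between any of the fingers, the arm and potato_b above 0.05 N).
It fails at once if the corn is crushed (the two tips together press with more than 30 N, 15 N a side) (contact force between tongs and corn above 30 N).
It fails at once if a bystander is shifted by more than 20 mm (distance of any of mill, oil, mug, jar, eggcup from where it was at the start of the episode above 0.02 m).
It also fails if it takes over 69 s, if anything falls off the work surface, if the arm or the gripper's body presses on something with over 40 N, if the wrist force passes 120 N, or if a joint passes its speed limit or range.

ROBOT

A 7-joint arm with a two-finger parallel gripper is mounted at the origin on the work surface. World frame = base frame: x ahead of the robot, y to its left, z up, the work surface at z = 0. Lengths are in mm, angles in rad, forces in N, time in s.
With the tool pointing down it reaches from about 425 to 800 mm from the base axis. Payload 8.3 kg.
Tool frame: the origin (TCP) lies midway between the tips of the shut fingers; the grasp point (between the pads) lies 19 mm behind it; z points along the fingers, y is the line along which they close (so a half turn about z gives the same grasp; the last joint's range is limited). The gripper opens to 85 mm and grips with 20 to 120 N. Pads are 22 mm wide; open, the fingers measure 114 mm over their backs; the gripper's body (76 mm by 85 mm) begins 54 mm behind the grasp point. The pads swing forward as they close: fully open they stand 13 mm farther back than shut.
Start: joints at [-1.31, 0.383, 0.016, 1.37, -0.006, 1.388, -0.046], TCP at [198.805, 592.52, 231.279] pointing down, gripper open.
Joint ranges: [-2.95, 2.95], [-0.25, 2.06], [-1.52, 1.56], [0.18, 2.33], [-1.44, 4.58], [0.02, 2.06], [-3.01, 3.01]. Speed limits (rad/s): [2.39, 2.39, 3.01, 3.01, 3.14, 3.14, 3.14].

INTERFACE

Orientations are given as a unit quaternion [w, x, y, z].
In Python, from bench import bot gives the robot as it stands.
- The arm moves only by the shell command python3 -m inch 'ROWS' [FORCE]. ROWS is JSON, a list of rows, each a list of 3 entries, a list of its own where there are three numbers: the finger opening in mm, from 0 to 85.4, then the shift along the tool's x, y, z in mm, then the turn about the tool's z in degrees. A call has 1 to 8 rows; each row is the pose to reach, as a shift and turn from the pose commanded when the call began, along the tool's axes at that moment; what a row does not reach only later rows make up. A row lasts 1/8 s, in which the tool goes at most 62.5 mm and 10.7 degrees, less where a joint would pass 70% of its speed; a pose out of reach is approached as far as the arm can. A call with a gripper value outside its range is refused whole. The fingers move at their own pace and stop on an object; FORCE is the grip in N (left out, the last holds). Time passes only in rows, so rows that repeat a pose let the fingers close. It gives the time, the measured TCP pose, the force, the opening and the grip force at its end, in the units of the state.
- bot.state(): the state, without advancing time (a new reading comes with each control period).
- bot.get_image(name): name is "side" or "top"; returns the picture (400x640x3 uint8, red, green, blue); there is no depth.
- bot.camera_info(name): a dict with "fx", "fy", "cx", "cy" (pixels), "D" ([k1, k2, p1, p2, k3] as OpenCV has them; the pictures are not rectified), "eye" and "rotation" of the camera in the world. Camera axes: x right, y up, looking along -z (the intrinsics and any distortion apply to the point x, -y, -z); pixel columns grow to the right and rows downward; lengths in mm; the calibration is good to about 2 mm. A picture is of the moment at which its call begins. camera_info takes no time and is no camera call.
- bot.close_job(): hands the job in; it is judged then, once.
Trained networks look in the newest picture that a camera, given by its name, has taken for a name from the list of things; names that differ only in an ending like _2 or _b are one class to them, and where a whole thing is asked for, a point or a joint stands for the part that bears it (a point fixed in the world has none). Each returns a list of dicts, best first, with "confidence" (0 to 1); they miss things now and then, are a little off and sometimes report something else, mostly with a low value. They report only what shows in the picture. A call takes as long as a camera call. They do not tell look-alikes from the thing itself.
- bot.search_frame(camera, target): "pixel" ([column, row] in pixels, amid what is visible of it).
- bot.silhouettes(camera, target): "pixels" (400x640 bool, what is visible of it) and "pixel" ([column, row] in pixels, amid what is visible of it).
- bot.landmark_of(camera, target): "pixel" ([column, row] in pixels: a listed point, or the origin of a listed thing).
The state is a dict: "time_s": time; "joint_pos": joint angles; "qvel": joint speeds; "joint_torque": joint torques, N m; "eef_pos": TCP position; "eef_rot": TCP orientation; "force": force on the tool from outside, world axes, zero at the start; "torque": the same for the moment, N m; "gripper_width": finger opening in mm; "grasp_force": force on a finger pad.
Only numpy, scipy, OpenCV 4.12 (cv2) and the standard library are available. Lean on these libraries where they do the work, as an engineer would, in place of code of your own. Each camera call takes 0.05 s, during which the arm holds its last target. There are 200 camera calls.

## Working session

There is one attempt and no reset: what is moved stays moved. The work goes in short steps, Python scripts to look and compute and a shell command to move; the robot and the scene stay as the last step left them, time stands still between calls to the robot, and variables do not carry over. Pictures are saved under pics/ and viewed, at most 10 in all, crops included, and the job is handed in when it is done.

```bash
ls; mkdir -p pics
cat > h.py <<'E'
import numpy as np, cv2
from bench import bot
def ray(cam,px):
    c=bot.camera_info(cam)
    K=np.array([[c['fx'],0,c['cx']],[0,c['fy'],c['cy']],[0,0,1.]])
    u=cv2.undistortPoints(np.array([[px]],float),K,np.array(c['D'],float))[0,0]
    d=np.array(c['rotation'])@np.array([u[0],-u[1],-1.])
    return np.array(c['eye'],float),d/np.linalg.norm(d)
def at_z(cam,px,z):
    e,d=ray(cam,px); return e+d*(z-e[2])/d[2]
def tri(p1,p2):
    (a,u),(b,v)=ray(*p1),ray(*p2)
    s=np.linalg.lstsq(np.c_[u,-v],b-a,rcond=None)[0]
    P,Q=a+u*s[0],b+v*s[1]; return (P+Q)/2,np.linalg.norm(P-Q)
def proj(cam,P):
    c=bot.camera_info(cam)
    q=np.array(c['rotation']).T@(np.array(P,float)-np.array(c['eye']))
    K=np.array([[c['fx'],0,c['cx']],[0,c['fy'],c['cy']],[0,0,1.]])
    return cv2.projectPoints(np.array([[q[0],-q[1],-q[2]]]),np.zeros(3),np.zeros(3),K,np.array(c['D'],float))[0][0,0]
E
python3 - <<'E'
from h import *
np.set_printoptions(precision=1,suppress=True)
for n in('top','side'):
    c=bot.camera_info(n);print(n,c)
    cv2.imwrite(f'pics/{n}0.png',bot.get_image(n)[:,:,::-1])
    for t in ['pan','pan_handle','ring_small','ring_large','hob','corn','potato_a','tongs','tongs_grip','tongs_tip','board','plate','mill','oil','mug','jar','eggcup']:
        print(n,t,[(np.round(d['pixel'],1).tolist(),round(d['confidence'],2)) for d in bot.landmark_of(n,t)[:4]])
print(bot.state())
E
```

```text
pics
top {'fx': 433.58810080624653, 'fy': 433.58810080624653, 'cx': 314.8737815488661, 'cy': 200.60038567306432, 'D': array([-0.,  0.,  0.,  0.,  0.]), 'eye': array([ 284.7,   70.8, 1263.8]), 'rotation': array([ 0.7,  0.1, -0.1, -0.7])}
top pan [([273.1, 176.8], 0.9)]
top pan_handle [([251.4, 223.8], 0.98), ([349.5, 186.9], 0.64)]
top ring_small [([350.7, 184.5], 0.83), ([338.4, 118.6], 0.6)]
top ring_large [([425.0, 236.0], 0.47)]
top hob [([310.3, 183.1], 0.82), ([147.6, 208.7], 0.36)]
top corn [([260.8, 191.3], 0.44), ([294.1, 172.4], 0.23)]
top potato_a [([289.6, 172.5], 0.66), ([254.4, 162.6], 0.53)]
top tongs [([495.0, 266.8], 0.69)]
top tongs_grip [([491.5, 223.1], 0.73), ([451.1, 147.4], 0.53)]
top tongs_tip [([484.2, 193.0], 0.96)]
top board [([491.3, 233.7], 0.91)]
top plate [([423.4, 237.2], 0.93), ([343.6, 268.6], 0.82), ([428.5, 320.7], 0.81)]
top mill [([423.9, 145.1], 0.94)]
top oil [([336.8, 120.3], 0.75)]
top mug [([146.9, 210.2], 0.6)]
top jar [([339.3, 118.9], 0.73), ([486.4, 167.1], 0.72), ([486.2, 195.0], 0.69)]
top eggcup [([448.4, 145.7], 0.62)]
side {'fx': 409
[... 709 characters left out ...]
)]
side plate [([363.8, 274.5], 0.92), ([302.0, 330.1], 0.77), ([283.5, 242.9], 0.56)]
side mill [([424.7, 226.6], 0.77)]
side oil [([379.4, 171.5], 0.79)]
side mug [([226.2, 133.0], 0.6)]
side jar [([457.8, 270.4], 0.72)]
side eggcup [([324.3, 193.8], 0.67), ([442.4, 237.9], 0.48)]
{'time_s': 1.8, 'joint_pos': array([-1.3,  0.4,  0. ,  1.4, -0. ,  1.4, -0. ]), 'qvel': array([ 0.,  0.,  0., -0., -0., -0.,  0.]), 'joint_torque': array([  0. , -62.7,   0.8, -37.2,   0. ,   0. ,  -0. ]), 'eef_pos': array([198.8, 592.5, 231.3]), 'eef_rot': array([-0. ,  0.2,  1. , -0. ]), 'force': array([-0.1, -0.3, -0.3]), 'torque': array([-0., -0.,  0.]), 'grasp_force': 0.0, 'gripper_width': 85.28890088720011}
```

```bash
sed -i 's/import numpy as np, cv2/import numpy as np, cv2\nfrom scipy.spatial.transform import Rotation as Ro\ndef RM(q): return Ro.from_quat(np.roll(q,-1)).as_matrix()\nnp.set_printoptions(precision=3,suppress=True)/; s/np.array(c\[.rotation.\])/RM(c["rotation"])/' h.py
python3 - <<'E'
from h import *
D=dict(pan=((273.1,176.8),(303.8,168.2)),handle=((251.4,223.8),(265,170.1)),ring_small=((350.7,184.5),(343.5,208.6)),hob=((310.3,183.1),(325,190.2)),corn=((260.8,191.3),(292.2,167.5)),pot1=((289.6,172.5),(318.8,175.1)),pot2=((254.4,162.6),(309.7,153.2)),tongs=((495,266.8),(399.2,337)),grip=((491.5,223.1),(418.2,301.8)),tip=((484.2,193),(442.4,283.2)),board=((491.3,233.7),(418.5,312.4)),plA=((423.4,237.2),(363.8,274.5)),plB=((343.6,268.6),(283.5,242.9)),plC=((428.5,320.7),(302,330.1)),mill=((423.9,145.1),(424.7,226.6)),oil=((336.8,120.3),(379.4,171.5)),mug=((146.9,210.2),(226.2,133)),jar=((486.4,167.1),(457.8,270.4)),egg=((448.4,145.7),(442.4,237.9)))
for k,(a,b) in D.items():print(k,*tri(('top',a),('side',b)))
E
```

```text
pan [604.272 229.104  10.88 ] 9.099617252724153
handle [456.139 266.572  60.786] 2.964070954050282
ring_small [600.059  -2.388  -0.691] 16.35838403002731
hob [605.624 115.387 -15.289] 0.9391322799744838
corn [562.757 256.735  16.027] 6.130080604137858
pot1 [630.397 180.68   -5.199] 0.19877373334342968
pot2 [656.214 283.04   13.075] 20.26950444769521
tongs [ 400.647 -436.165   11.697] 6.823420786654293
grip [ 512.446 -408.553   39.755] 13.576200419433368
tip [ 615.419 -403.425   14.133] 8.068833539351212
board [ 493.168 -422.401   16.245] 3.299238893082982
plA [ 468.551 -230.522   -2.934] 2.250450961650162
plB [350.02    0.427  13.689] 12.477363678593225
plC [ 226.42  -252.753  -12.031] 10.92083426438422
mill [ 754.06  -223.096   -7.831] 1.17740294199177
oil [808.992  49.885   3.448] 4.4917445258031075
mug [476.755 585.158  14.413] 3.884625802125805
jar [ 691.691 -406.725   13.136] 2.0967682168622033
egg [ 754.119 -294.954    4.806] 1.5760206032796416
```

View pics/top0.png

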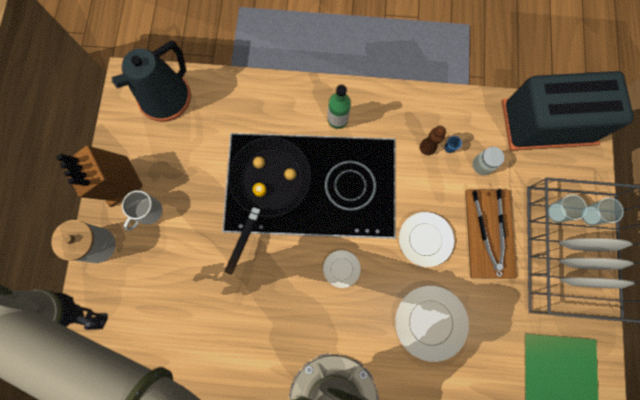

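View pics/side0.png

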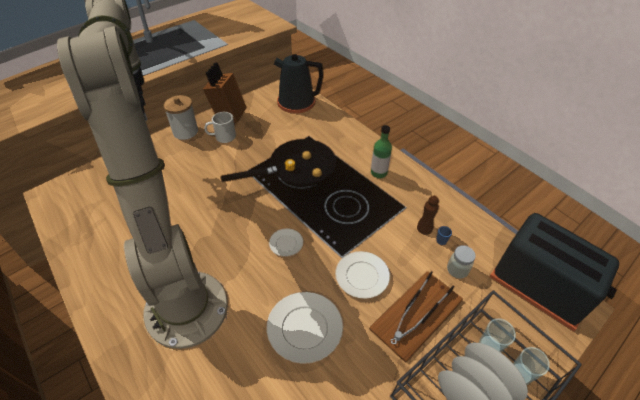

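Run:
```python
from h import *
im=cv2.imread('pics/top0.png'); s=cv2.imread('pics/side0.png')
a=cv2.resize(im[125:285,215:415],None,fx=4,fy=4,interpolation=cv2.INTER_CUBIC)[:600]
cv2.imwrite('pics/c1.png',a)
b=cv2.resize(im[175:285,395:525],None,fx=3,fy=3,interpolation=cv2.INTER_CUBIC)
c=cv2.resize(s[240:370,330:470],None,fx=2.8,fy=2.8,interpolation=cv2.INTER_CUBIC)
o=np.zeros((380,790,3),np.uint8);o[:330,:390]=b;o[:364,395:787]=c
cv2.imwrite('pics/c2.png',o)
# silhouettes
for n in('top','side'):
  for t in('pan','corn','potato_a','tongs','plate','board','ring_small'):
    for d in bot.silhouettes(n,t)[:3]:
      m=d['pixels'];ys,xs=np.nonzero(m)
      cs=max(cv2.findContours(m.astype(np.uint8),0,1)[0],key=len)
      print(n,t,round(d['confidence'],2),np.array(d['pixel']),len(xs),xs.min(),xs.max(),ys.min(),ys.max(),np.round(cv2.minAreaRect(cs)[0],1),np.round(cv2.minAreaRect(cs)[1],1),round(cv2.minAreaRect(cs)[2],1))
s=bot.state();print(s['time_s'],s['eef_rot'],RM(s['eef_rot']))
```

```text
top pan 0.66 [267.7 176.9] 5394 224 309 137 274 [248.5 197.6] [ 79.7 140.3] 43.5
top corn 0.42 [263.  191.8] 140 253 264 183 197 [258.5 190. ] [14. 11.] 90.0
top potato_a 0.58 [255.6 164. ] 103 253 263 157 167 [258. 162.] [10. 10.] 90.0
top tongs 0.8 [501.1 229.1] 456 473 504 190 272 [500.5 239.1] [ 8.8 65.7] 5.1
top tongs 0.46 [290.6 172. ] 104 284 295 169 179 [289.5 174. ] [10. 11.] 90.0
top tongs 0.36 [338.9 106.7] 791 327 350 84 128 [338.8 106.1] [22.2 44.5] 4.4
top plate 0.95 [429.5 321.4] 4292 396 468 287 361 [432. 324.] [74. 72.] 90.0
top plate 0.68 [424.7 236.1] 2353 398 453 211 266 [426. 239.] [55.2 52.3] 45.0
top plate 0.61 [343.3 268.1] 1142 323 360 249 288 [341.5 268. ] [37.5 36.1] 45.0
top board 0.77 [492.3 237.3] 3302 465 516 189 278 [490.6 233.6] [91.6 46.3] 86.6
top board 0.29 [258.  162.2] 83 253 263 157 166 [258.  161.5] [10.  9.] 0.0
side pan 0.97 [299.2 162.9] 2495 221 335 139 186 [278.6 160.8] [113.   47.4] 3.6
side pan 0.3 [290.2 165.2] 97 285 295 160 170 [290. 165.] [10. 10.] 90.0
side potato_a 0.44 [304.9 153.4] 57 303 311 152 159 [307.  155.5] [7. 8.] 90.0
side potato_a 0.41 [316.2 175.9] 68 313 321 168 176 [317. 172.] [8. 8.] 90.0
side plate 0.98 [302.8 328.1] 4130 267 341 292 361 [304. 327.] [70.7 72.1] 45.0
side plate 0.76 [363.  270.7] 1938 336 387 251 297 [361.5 274. ] [46. 51.] 90.0
side plate 0.61 [283.4 240.5] 692 270 302 228 255 [285.5 241.5] [28.3 29.7] 45.0
side board 0.61 [416.5 315. ] 3535 370 461 274 360 [416.  314.2] [49.6 85.2] 43.1
side ring_small 0.51 [295.4 162.9] 2653 220 335 138 186 [278.  160.7] [114.3  48.2] 2.9
2.5 [-0.     0.161  0.987 -0.   ] [[-0.948  0.318 -0.   ]
 [ 0.318  0.948 -0.   ]
 [ 0.    -0.    -1.   ]]
```

View pics/c1.png

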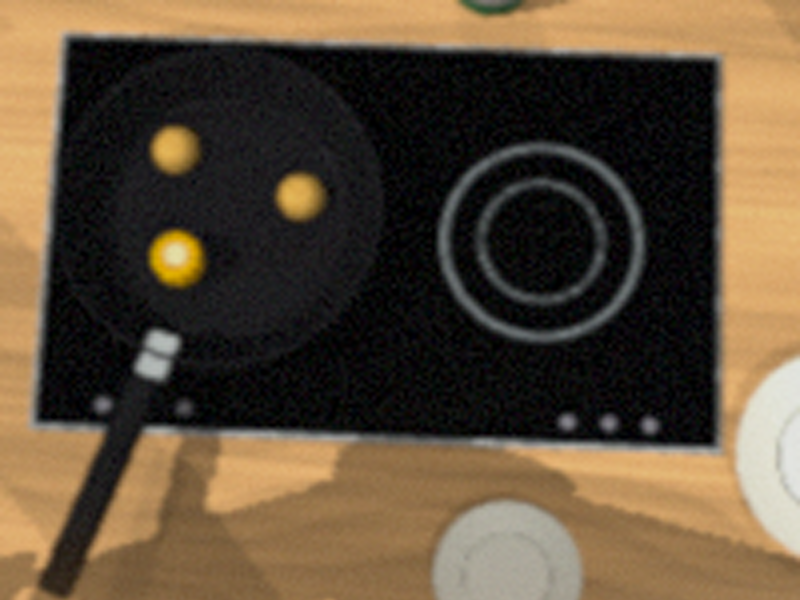

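View pics/c2.png

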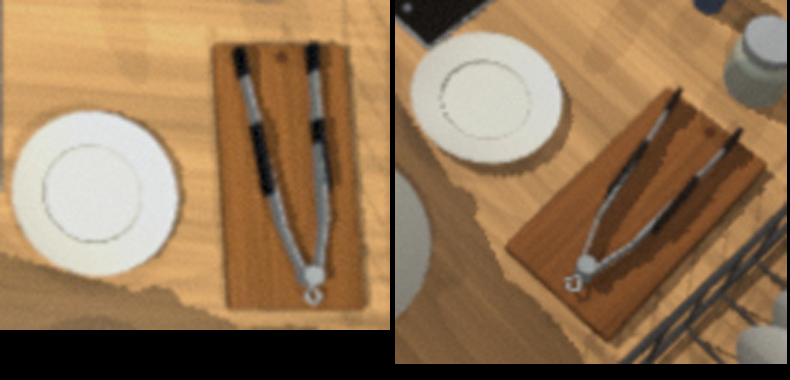

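```bash
cat >> h.py <<'E'
def go(x,y,z,yaw=None):
    """shift in current tool axes and turn (deg) so that TCP is at xyz and tool y axis lies along world angle yaw (mod 180)"""
    s=bot.state();R=RM(s['eef_rot']);d=R.T@(np.array([x,y,z])-s['eef_pos']);t=0
    if yaw is not None:
        yt=R[:,1];cur=np.degrees(np.arctan2(yt[1],yt[0]))
        t=-(yaw-cur); t=(t+90)%180-90   # tool z is down
    return np.round(d,1),round(t,1),'j7',round(float(s['joint_pos'][6]),2)
E
python3 - <<'E'
from h import *
g=cv2.cvtColor(cv2.imread('pics/side0.png'),cv2.COLOR_BGR2GRAY);im=cv2.imread('pics/top0.png')
print('ring',at_z('top',(350.25,185.5),8))
print('pan net',at_z('top',(273.1,176.8),8),'rim',at_z('top',(268.5,176.8),53), 'side',at_z('side',(303.8,168.2),8))
print('corn',at_z('top',(259.2,189.5),43), 'corn side', at_z('side',(290,162.5),43))
print('handle ends top',at_z('top',(252,219.5),51),at_z('top',(229,272),73))
print('handle pt',at_z('top',(251.4,223.8),53),at_z('side',(265,170.1),53))
f=lambda x,y:(395+x/3,175+y/3); q=lambda x,y:(330+(x-395)/2.8,240+y/2.8)
for n,a,b in [('pivot',f(314,273),q(586,265)),('tipL',f(241,60),q(677,96)),('tipR',f(313,57),q(737,137)),('slL',f(261,155),q(633,172)),('slR',f(320,145),q(680,202)),('plate',f(94,193),q(488,97)),('plate floor',f(92,193),q(485,99))]:
    print(n,*tri(('top',a),('side',b)),at_z('top',a,27),at_z('side',b,27))
print('board',[at_z('top',f(*p),15)[:2] for p in [(212,43),(348,46),(367,307),(229,309)]])
print('hob',[at_z('top',(215+x/4,125+y/4),8)[:2] for x,y in [(66,37),(720,56),(720,448),(36,425)]])
E
```

```text
ring [602.201  -4.529   8.   ]
pan net [609.214 227.53    8.   ] rim [596.452 235.158  53.   ] side [601.575 232.884   8.   ]
corn [558.941 259.242  43.   ] corn side [559.103 258.344  43.   ]
handle ends top [468.566 268.538  51.   ] [316.34  310.594  73.   ]
handle pt [455.898 268.479  53.   ] [461.452 273.081  53.   ]
pivot [ 397.608 -436.728   35.751] 2.940097420803444 [ 399.696 -441.202   27.   ] [ 399.995 -434.367   27.   ]
tipL [ 599.699 -368.067   36.325] 4.153814554721429 [ 600.236 -370.11    27.   ] [ 607.764 -366.379   27.   ]
tipR [ 609.717 -438.737   35.795] 6.215332774309022 [ 609.29  -440.339   27.   ] [ 618.617 -438.274   27.   ]
slL [ 510.427 -394.069   18.156] 1.6174122705365404 [ 508.121 -390.288   27.   ] [ 506.476 -396.49    27.   ]
slR [ 522.298 -448.077   22.12 ] 3.0917622698647897 [ 522.711 -446.996   27.   ] [ 518.075 -448.358   27.   ]
plate [ 460.483 -235.528   11.338] 1.0777332312882244 [ 457.813 -231.418   27.   ] [ 453.395 -241.797   27.   ]
plate floor [ 459.81  -234.034    6.774] 1.5072517735487974 [ 457.651 -229.515   27.   ] [ 449.336 -241.59    27.   ]
board [array([ 618.083, -345.608]), array([ 626.596, -479.905]), array([ 372.991, -496.472]), array([ 360.097, -365.705])]
hob [array([732.336, 368.832]), array([ 759.65 , -130.496]), array([ 459.509, -144.936]), array([433.529, 353.073])]
```

```bash
sed -i 's/def go(x,y,z,yaw=None):/def go(x,y,z,yaw=None,full=False):/; s/ t=(t+90)%180-90 .*/ t=(t+180)%360-180 if full else (t+90)%180-90/' h.py
python3 -c "
from h import *
print(go(455,271,120,74.5),go(455,271,34,74.5))"
```

```text
(array([-345.2, -223.3,  111.3]), np.float64(-3.1), 'j7', -0.05) (array([-345.2, -223.3,  197.3]), np.float64(-3.1), 'j7', -0.05)
```

The plates that could be mistaken for the right one are large (428,320), small (343,268) and middle (424,237). At about 163 mm across, the middle one is the match, and the crop confirms it. The upright food piece with the bright top at (259,190) is the corn. The two potato domes are at (259,162) and (290,174).

```bash
python3 -m inch '[[85,[-50,-32,0],0],[85,[-100,-65,10],-1],[85,[-150,-97,30],-3],[85,[-200,-130,50],-3],[85,[-250,-162,70],-3],[85,[-300,-194,90],-3],[85,[-345,-223,110],-3],[85,[-345,-223,110],-3]]' 20
python3 - <<'E'
from h import *
bot.get_image('top');i=bot.get_image('top')
cv2.imwrite('pics/t1.png',cv2.resize(i[150:300,200:400,::-1],None,fx=4,fy=4,interpolation=cv2.INTER_CUBIC))
print(bot.state()['eef_pos'],go(455,271,34,74.5))
E
```

```text
time_s: 3.5
eef_pos: [457.2, 265.7, 119.9]
eef_rot: [-0.0, 0.14, 0.99, -0.002]
force: [-0.9, 0.5, -0.3]
gripper_width: 84.9
grasp_force: 0.0
[454.999 271.16  121.237] (array([-0.1, -0.1, 87.2]), np.float64(-0.1), 'j7', 0.76)
```

View pics/t1.png

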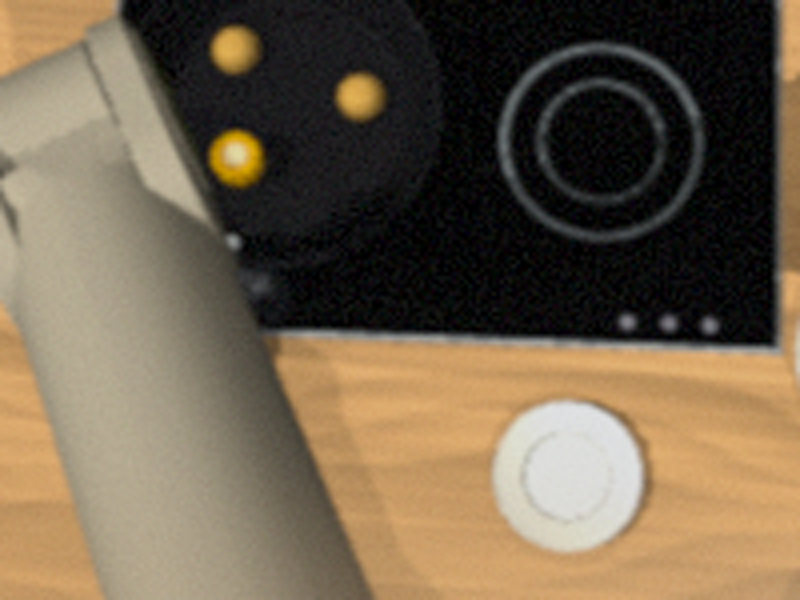

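The arm hides the handle from above, and the food hasn't moved. The TCP is on target, so I'll descend and grip.

```bash
python3 -m inch '[[85,[0,0,25],0],[85,[0,0,55],0],[85,[0,0,80],0],[85,[0,0,87],0],[85,[0,0,87],0]]' 20; python3 -m inch '[[15,[0,0,0],0],[15,[0,0,0],0],[15,[0,0,0],0],[15,[0,0,0],0]]' 30;python3 -m inch '[[10,[0,0,0],0],[10,[0,0,0],0],[10,[0,0,0],0]]' 110
```

```text
time_s: 4.22
eef_pos: [454.6, 272.5, 34.7]
eef_rot: [-0.0, 0.134, 0.991, 0.0]
force: [-0.3, 0.5, -0.6]
gripper_width: 85.0
grasp_force: 0.0
time_s: 4.72
eef_pos: [455.4, 272.0, 35.0]
eef_rot: [0.0, 0.135, 0.991, 0.001]
force: [-0.6, 0.5, 4.7]
gripper_width: 23.4
grasp_force: 30.7
time_s: 5.1
eef_pos: [455.4, 272.1, 35.2]
eef_rot: [0.0, 0.135, 0.991, 0.001]
force: [-1.6, 1.1, 6.5]
gripper_width: 22.1
grasp_force: 107.3
```

```bash
python3 -m inch '[[10,[-1,-4,0],0],[10,[-3,-10,0],0],[10,[-5,-17,0],0],[10,[-8,-27,0],0],[10,[-11,-37,0],0],[10,[-14,-48,0],0],[10,[-17,-58,0],0],[10,[-20,-69,0],0]]' 110; python3 -m inch '[[10,[-3,-11,0],0],[10,[-6,-22,0],0],[10,[-9,-32,0],0],[10,[-12,-43,0],0],[10,[-15,-52,0],0],[10,[-17,-60,0],0],[10,[-18,-64,0],0],[10,[-18,-64,0],0]]' 110
python3 - <<'E'
from h import *
s=bot.state();print(s['eef_pos'],s['torque'])
for n in('side','top'):
  i=bot.get_image(n);cv2.imwrite(f'pics/{n}2.png',i[:,:,::-1])
for t in('pan','corn','potato_a'):
  print(t,[(at_z('side',d['pixel'],{'pan':8}.get(t,13)),d['confidence']) for d in bot.landmark_of('side',t)[:3]])
E
```

```text
time_s: 6.1
eef_pos: [456.3, 201.5, 35.2]
eef_rot: [0.001, 0.134, 0.991, 0.002]
force: [0.2, 6.1, 3.8]
gripper_width: 22.0
grasp_force: 108.0
time_s: 7.1
eef_pos: [456.8, 134.2, 35.2]
eef_rot: [0.001, 0.135, 0.991, 0.001]
force: [0.2, 4.5, 5.9]
gripper_width: 22.0
grasp_force: 108.2
[456.763 134.21   35.18 ] [0.851 0.021 0.493]
pan [(array([588.036,  90.328,   8.   ]), 0.8)]
corn [(array([571.812, 129.192,  13.   ]), 0.67)]
potato_a [(array([570.19 , 118.785,  13.   ]), 0.66), (array([608.616,  27.463,  13.   ]), 0.47), (array([649.775, 128.262,  13.   ]), 0.43)]
```

```bash
python3 -m inch '[[10,[-1,-4,0],0],[10,[-4,-13,0],0],[10,[-7,-25,0],0],[10,[-11,-38,0],0],[10,[-14,-50,0],0],[10,[-18,-62,0],0],[10,[-21,-74,0],0],[10,[-24,-84,0],0]]' 110; python3 -m inch '[[10,[-2,-6,0],0],[10,[-3,-9,0],0],[10,[-3,-10,0],0],[10,[-3,-10,0],0]]' 110
python3 - <<'E'
from h import *
s=bot.state();print(s['eef_pos'],s['torque'])
i=bot.get_image('side')[:,:,::-1];j=bot.get_image('top')[:,:,::-1]
a=cv2.resize(i[130:270,240:420],None,fx=2.2,fy=2.2,interpolation=cv2.INTER_CUBIC);b=cv2.resize(j[110:280,240:420],None,fx=2.2,fy=2.2,interpolation=cv2.INTER_CUBIC)
o=np.zeros((380,796,3),np.uint8);o[:a.shape[0],:396]=a;o[:a.shape[0]+66,400:]=b[:374]
cv2.imwrite('pics/p3.png',o)
for t in('pan','corn','potato_a'):
  for c in('side','top'): print(t,c,[(at_z(c,d['pixel'],{'pan':8}.get(t,13))[:2],d['confidence']) for d in bot.landmark_of(c,t)[:3]])
E
```

```text
time_s: 8.35
eef_pos: [457.4, 47.5, 35.2]
eef_rot: [0.001, 0.134, 0.991, 0.001]
force: [0.5, 7.7, 6.5]
gripper_width: 21.9
grasp_force: 108.4
time_s: 8.85
eef_pos: [457.8, 37.1, 35.2]
eef_rot: [0.001, 0.134, 0.991, 0.001]
force: [0.9, 6.0, 6.6]
gripper_width: 22.1
grasp_force: 108.3
[457.773  37.082  35.18 ] [ 1.437 -0.12   0.592]
pan side [(array([602.541,  -5.491]), 0.84)]
pan top [(array([615.947,   0.768]), 0.61), (array([ 498.402, -421.129]), 0.42)]
corn side [(array([568.788,  29.741]), 0.62), (array([478.047,  62.243]), 0.61)]
corn top [(array([ 603.354, -405.187]), 0.65), (array([ 516.933, -428.724]), 0.4), (array([590.993, 111.594]), 0.16)]
potato_a side [(array([655.506,  40.193]), 0.61), (array([611.587, -59.694]), 0.4)]
potato_a top [(array([651.251,  44.143]), 0.54), (array([628.014, -54.174]), 0.42)]
```

View pics/p3.png

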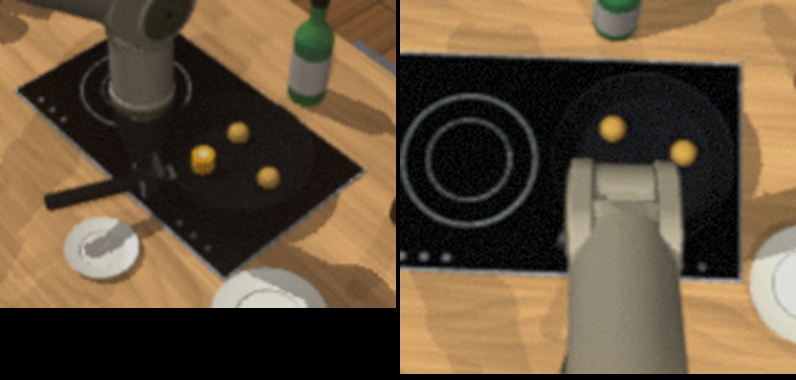

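The pan is over the small ring with all three pieces in it, and the small ring is hidden. I'll release, rise, and look again from the tongs side.

```bash
python3 -m inch '[[40,[0,0,0],0],[85,[0,0,0],0],[85,[0,0,0],0],[85,[0,0,-30],0],[85,[0,0,-80],0],[85,[0,0,-120],0],[85,[0,0,-150],0],[85,[0,0,-150],0]]' 20
python3 -c "
from h import *
print(go(513.6,-420,130,-81,True))"
```

```text
time_s: 10.25
eef_pos: [458.1, 35.2, 186.6]
eef_rot: [0.002, 0.136, 0.991, 0.001]
force: [-0.0, 0.4, -0.4]
gripper_width: 84.9
grasp_force: 0.0
(array([-175.5, -423.7,   56.2]), np.float64(155.4), 'j7', 1.17)
```

```bash
python3 -m inch '[[85,[-10,-25,0],10],[85,[-30,-75,0],20],[85,[-52,-127,0],30],[85,[-75,-180,0],40],[85,[-97,-235,0],50],[85,[-120,-290,0],60],[85,[-140,-340,0],70],[85,[-150,-360,0],80]]' 20
python3 -c "
from h import *
print(bot.state()['eef_pos'],go(513.6,-420,130,-81,True))"
```

```text
time_s: 11.25
eef_pos: [502.7, -355.7, 182.8]
eef_rot: [-0.0, 0.744, 0.668, -0.002]
force: [-0.8, 0.5, -0.7]
gripper_width: 84.8
grasp_force: 0.0
[ 502.667 -355.698  182.798] (array([-62.7,  17.9,  52.9]), np.float64(74.8), 'j7', 0.7)
```

```bash
python3 -m inch '[[85,[-20,6,0],10],[85,[-40,12,0],20],[85,[-60,16,0],30],[85,[-60,16,0],40],[85,[-60,16,0],50],[85,[-60,16,0],60],[85,[-60,16,0],70],[85,[-60,16,0],75]]' 20
python3 - <<'E'
from h import *
for c in('top','side'): cv2.imwrite(f'pics/{c}4.png',bot.get_image(c)[:,:,::-1])
for t in('pan','pan_handle','corn','potato_a','tongs_grip','tongs_tip','tongs','ring_large','plate'):
  for c in('side','top'): print(t,c,[(np.round(d['pixel'],1),at_z(c,d['pixel'],{'pan':8,'pan_handle':53,'tongs_grip':27,'tongs_tip':27,'tongs':15,'ring_large':8,'plate':0}.get(t,13))[:2],round(d['confidence'],2)) for d in bot.landmark_of(c,t)[:3]])
print(bot.state()['eef_pos'],go(513.6,-420,130,-81,True))
j=cv2.imread('pics/top4.png')
a=cv2.resize(j[120:280,225:415],None,fx=4,fy=4,interpolation=cv2.INTER_CUBIC)[:600]
cv2.imwrite('pics/c4.png',a)
E
```

```text
time_s: 12.25
eef_pos: [514.2, -413.0, 182.7]
eef_rot: [-0.0, 0.997, 0.08, -0.001]
force: [-0.1, 0.2, -0.3]
gripper_width: 85.0
grasp_force: 0.0
pan side [(array([346.1, 205.3]), array([603.167,   0.306]), 0.81)]
pan top [(array([347.9, 182.7]), array([610.186,   3.056]), 0.72)]
pan_handle side [(array([306.8, 211.1]), array([460.682,  33.116]), 0.75)]
pan_handle top [(array([339.4, 230.5]), array([458.222,  19.529]), 0.86)]
corn side [(array([335.1, 202.4]), array([579.546,  30.343]), 0.67), (array([424.1, 227. ]), array([ 736.225, -231.307]), 0.49)]
corn top [(array([340.6, 197.5]), array([562.117,  21.623]), 0.6)]
potato_a side [(array([360.8, 214. ]), array([612.814, -61.781]), 0.6), (array([347.3, 193. ]), array([640.796,  36.806]), 0.55)]
potato_a top [(array([369.7, 179.8]), array([623.328, -60.724]), 0.62), (array([331.5, 167. ]), array([653.07 ,  55.701]), 0.61)]
tongs_grip side [(array([419.7, 305.9]), array([ 506.401, -414.197]), 0.56)]
tongs_grip top [(array([335.2, 168.5]), array([645.284,  44.595]), 0.5)]
tongs_tip side [(array([438.3, 282.6]), array([ 603.62 , -398.982
[... 197 characters left out ...]
-437.53 ]), 0.79)]
tongs top [(array([340.3, 120.5]), array([802.341,  40.43 ]), 0.26)]
ring_large side [(array([299.4, 169.4]), array([585.077, 237.959]), 0.62)]
ring_large top [(array([349.7, 181.8]), array([613.41 ,  -2.105]), 0.32)]
plate side [(array([362.1, 274.8]), array([ 463.555, -229.641]), 0.96), (array([304.6, 330.1]), array([ 223.871, -259.354]), 0.8), (array([285. , 243.7]), array([351.238,   5.769]), 0.58)]
plate top [(array([429.7, 322.1]), array([ 228.299, -255.607]), 0.92), (array([424.4, 237.7]), array([ 465.91 , -232.207]), 0.66), (array([341.7, 271.1]), array([348.87 ,   1.881]), 0.55)]
[ 514.866 -413.061  184.301] (array([-2.4,  6.6, 54.3]), np.float64(0.5), 'j7', -0.4)
```

View pics/c4.png

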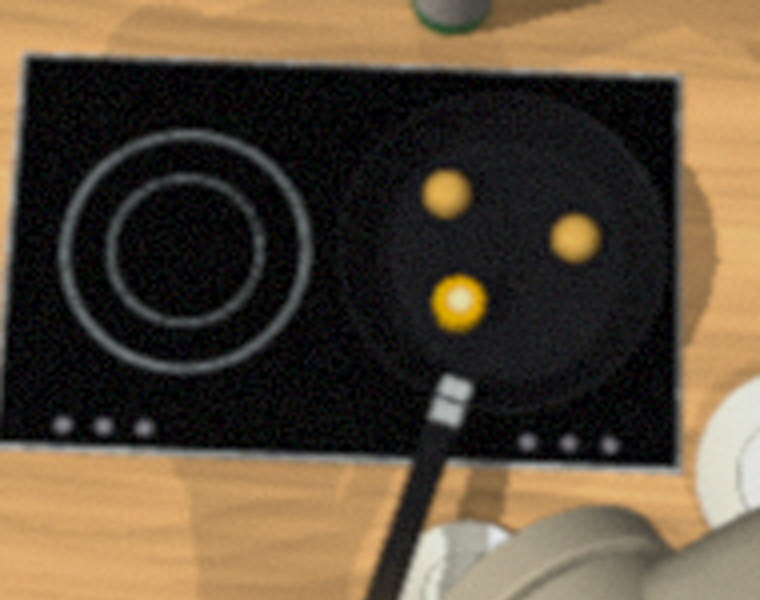

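```bash
python3 -c "
from h import *
print('Lring',at_z('top',(271.5,182.75),8),'pan',at_z('top',(350.5,183),53),'corn',at_z('top',(339.9,195),43),at_z('top',(336.5,168.5),30),at_z('top',(368.75,179.5),30))
print(go(507,-419.5,70,-80.5,True),go(507,-419.5,20,-80.5,True))"
```

```text
Lring [590.533 230.346   8.   ] pan [598.275  -2.034  53.   ] corn [562.652  25.36   43.   ] [644.737  40.833  30.   ] [619.395 -56.101  30.   ]
(array([ -8.8,   5.1, 114.3]), np.float64(-0.0), 'j7', -0.4) (array([ -8.8,   5. , 164.3]), np.float64(-0.0), 'j7', -0.4)
```

```bash
python3 -m inch '[[85,[-9,5,40],0],[85,[-9,5,90],0],[85,[-9,5,130],0],[85,[-9,5,155],0],[85,[-9,5,155],0]]' 20; python3 -c "
from h import *
print(go(507,-419.5,13,-80.5,True))
cv2.imwrite('pics/s5.png',cv2.resize(bot.get_image('side')[230:370,330:500,::-1],None,fx=4,fy=4,interpolation=cv2.INTER_CUBIC))"
```

```text
time_s: 13.88
eef_pos: [505.8, -418.4, 27.2]
eef_rot: [-0.001, 0.997, 0.082, -0.002]
force: [-0.7, -0.7, 0.5]
gripper_width: 85.2
grasp_force: 0.0
(array([ 1. ,  1.4, 14.2]), np.float64(-0.0), 'j7', -0.3)
```

View pics/s5.png

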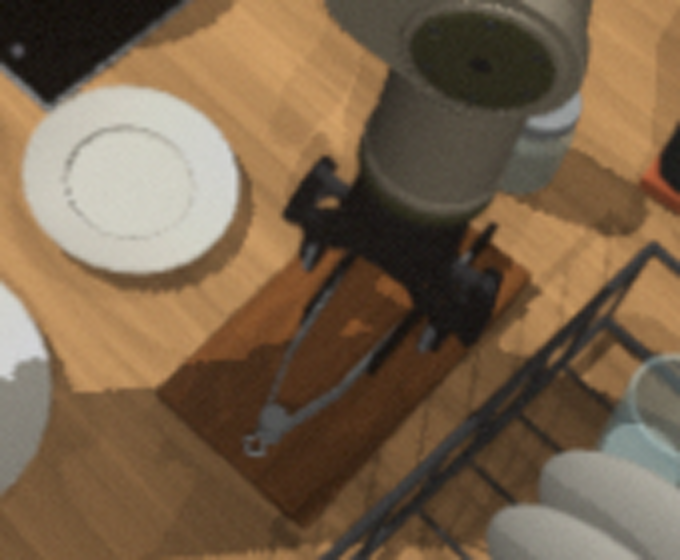

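The open fingers straddle the sleeves, and the jar is clear. I'll descend and close to 60 mm.

```bash
python3 -m inch '[[85,[1,1,8],0],[85,[1,1,14],0],[75,[1,1,14],0],[66,[1,1,14],0],[60,[1,1,14],0],[58,[1,1,14],0],[58,[1,1,14],0],[58,[1,1,14],0]]' 20
```

```text
time_s: 14.92
eef_pos: [508.4, -420.9, 16.4]
eef_rot: [0.001, 0.997, 0.082, 0.001]
force: [1.3, 0.8, 5.2]
gripper_width: 58.1
grasp_force: 7.2
```

```bash
python3 -m inch '[[58,[0,0,-5],0],[58,[0,0,-15],0],[58,[0,0,-30],0],[58,[0,0,-50],0],[58,[0,0,-80],0],[58,[0,0,-110],0],[58,[0,0,-130],0],[58,[0,0,-130],0]]'
python3 - <<'E'
from h import *
for c in('top','side'):
  cv2.imwrite(f'pics/{c}6.png',bot.get_image(c)[:,:,::-1])
print([bot.landmark_of(c,t)[:2] for c in('top','side') for t in('tongs_tip','tongs')])
cv2.imwrite('pics/s6.png',cv2.resize(cv2.imread('pics/side6.png')[200:370,300:500],None,fx=3.5,fy=3.5,interpolation=cv2.INTER_CUBIC))
print(bot.state()['force'])
E
```

```text
time_s: 15.92
eef_pos: [508.5, -421.1, 147.4]
eef_rot: [0.001, 0.997, 0.082, 0.001]
force: [-0.1, 0.5, -1.2]
gripper_width: 57.7
grasp_force: 5.8
[[{'pixel': [508.3, 178.7], 'confidence': 0.68}], [{'pixel': [518.3, 263.4], 'confidence': 0.8}, {'pixel': [148.3, 207.4], 'confidence': 0.26}], [{'pixel': [452.5, 259.1], 'confidence': 0.7}], [{'pixel': [406.5, 317.2], 'confidence': 0.76}]]
[ 0.521 -0.429 -1.709]
```

View pics/s6.png

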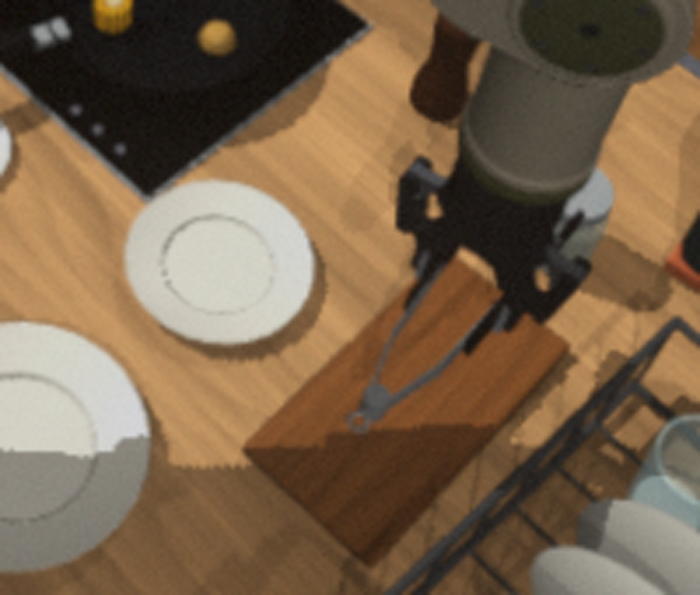

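```bash
python3 -c "
from h import *
T,d=tri(('top',(508.3,178.7)),('side',(452.5,259.1)));P,e=tri(('top',(518.3,263.4)),('side',(406.5,317.2)))
print(T,d,P,e,np.linalg.norm(T-P))
v=T[:2]-P[:2];print(np.degrees(np.arctan2(v[1],v[0])),RM(bot.state()['eef_rot'])[:,1])
print(go(659,-14,200,68,True))"
```

```text
[ 614.904 -408.405  152.911] 11.391028464955431 [ 398.336 -440.153  143.115] 2.899217081076351 219.10166302792592
8.339848652967367 [ 0.164 -0.986 -0.001]
(array([ 215.9, -375.5,  -55.8]), np.float64(-148.6), 'j7', -0.36)
```

```bash
python3 -m inch '[[58,[3,-5,-10],-4],[58,[10,-18,-30],-12],[58,[24,-42,-50],-22],[58,[40,-70,-55],-32],[58,[56,-98,-55],-42],[58,[72,-126,-55],-52],[58,[88,-154,-55],-62],[58,[104,-182,-55],-72]]'; python3 -c "
from h import *
print(go(655,-12.5,200,68,True))"
```

```text
time_s: 17.23
eef_pos: [580.6, -222.5, 199.6]
eef_rot: [-0.0, 0.756, 0.655, -0.0]
force: [-0.0, -0.4, -2.0]
gripper_width: 58.2
grasp_force: 5.8
(array([218.5,  43.6,  -0.5]), np.float64(-76.2), 'j7', 0.42)
```

```bash
python3 -m inch '[[58,[28,6,0],-10],[58,[58,12,0],-20],[58,[90,18,0],-30],[58,[122,24,0],-40],[58,[154,30,0],-50],[58,[184,36,0],-60],[58,[206,41,0],-69],[58,[216,43,0],-76]]'
python3 - <<'E'
from h import *
for c in('top','side'): cv2.imwrite(f'pics/{c}7.png',bot.get_image(c)[:,:,::-1])
for t in('tongs_tip','tongs','corn'):print(t,[bot.landmark_of(c,t)[:2] for c in('top','side')])
print(bot.state()['eef_pos'],go(655,-12.5,200,68,True),go(655,-12.5,62,68,True))
a=cv2.imread('pics/side7.png')[100:250,280:450];b=cv2.imread('pics/top7.png')[100:250,280:450]
cv2.imwrite('pics/p7.png',np.hstack([cv2.resize(x,None,fx=2.35,fy=2.35,interpolation=cv2.INTER_CUBIC) for x in(a,b)]))
E
```

```text
time_s: 18.23
eef_pos: [655.3, -14.4, 199.1]
eef_rot: [-0.001, 0.192, 0.981, 0.0]
force: [-0.3, -0.3, -0.9]
gripper_width: 58.1
grasp_force: 5.8
tongs_tip [[{'pixel': [311.1, 183.0], 'confidence': 0.69}, {'pixel': [340.8, 179.8], 'confidence': 0.57}], [{'pixel': [336.8, 162.2], 'confidence': 0.63}]]
tongs [[], [{'pixel': [401.4, 152.4], 'confidence': 0.87}]]
corn [[], [{'pixel': [334.6, 205.8], 'confidence': 0.61}, {'pixel': [225.0, 131.9], 'confidence': 0.28}]]
[655.052 -17.503 200.252] (array([2. , 4.6, 0.2]), np.float64(-0.7), 'j7', 1.3) (array([  2. ,   4.7, 138.2]), np.float64(-0.7), 'j7', 1.3)
```

View pics/p7.png

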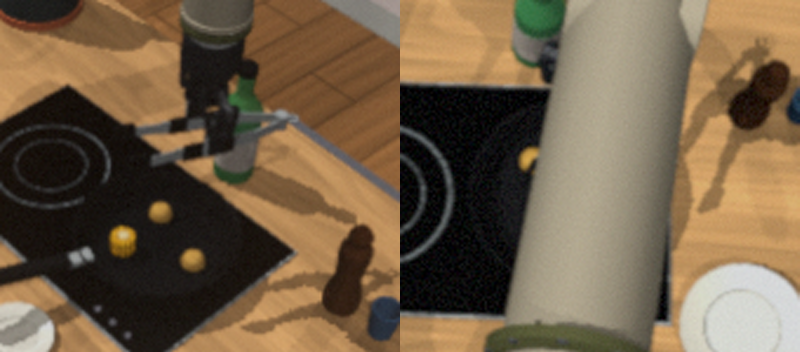

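```bash
python3 -c "
from h import *
print('corn',at_z('side',(332.3,198.3),43),'corn2 old side', at_z('side',(335.1,202.4),13))
for p in[(336.8,162.2),(341.6,161.8)]: print('tip',at_z('side',p,210))
print('piv',at_z('side',(401.4,152.4),198))
s=bot.state();R=RM(s['eef_rot']);x=-R[:,0];print('tongs dir',np.degrees(np.arctan2(*(R[:2,1][::-1])))+90, 'pred tip',s['eef_pos']+100*np.array([np.cos(np.radians(158)),np.sin(np.radians(158)),0]))
"
```

```text
corn [566.075  30.658  43.   ] corn2 old side [579.546  30.343  13.   ]
tip [570.52   23.169 210.   ]
tip [583.042  15.453 210.   ]
piv [768.815 -60.221 198.   ]
tongs dir 157.29387786795567 pred tip [562.334  19.958 200.252]
```

```bash
python3 -m inch '[[58,[2,4,20],-1],[58,[2,4,50],-1],[58,[2,4,85],-1],[58,[2,4,110],-1],[58,[2,4,120],-1],[58,[2,4,125],-1],[58,[2,4,125],-1]]'
python3 - <<'E'
from h import *
i=bot.get_image('side')
for _ in range(1):
  for t in('tongs_tip','tongs','corn','tongs_grip'):print(t,[(np.round(d['pixel'],1),round(d['confidence'],2)) for d in bot.landmark_of('side',t)[:3]])
for d in bot.silhouettes('side','corn')[:2]: ys,xs=np.nonzero(d['pixels']);print(d['confidence'],xs.min(),xs.max(),ys.min(),ys.max())
s=bot.state();print(s['eef_pos'])
# yellow corn pixels by colour
h=cv2.cvtColor(np.ascontiguousarray(i),cv2.COLOR_RGB2HSV);m=cv2.inRange(h,(18,170,90),(35,255,255));m[:150]=0
n,l,st,ce=cv2.connectedComponentsWithStats(m[150:260,290:420])
print([(st[k],ce[k]+[290,150]) for k in range(1,n) if st[k][4]>8])
z=s['eef_pos'][2]-1.5
u=np.array([np.cos(np.radians(158)),np.sin(np.radians(158)),0])
for zz,L in((z+12,100),(z,-110)):
  P=s['eef_pos']+L*u;P[2]=zz;print('pred px',proj('side',P))
print('pred corn top px',proj('side',(562.5,25.4,43)))
cv2.imwrite('pics/side8.png',i[:,:,::-1])
E
```

```text
time_s: 19.5
eef_pos: [655.4, -12.2, 76.0]
eef_rot: [0.0, 0.187, 0.982, 0.0]
force: [0.1, -0.0, -1.2]
gripper_width: 58.0
grasp_force: 5.8
tongs_tip [(array([335.1, 192.6]), 0.83)]
tongs [(array([394.4, 180.8]), 0.79), (array([361.6, 182.5]), 0.63)]
corn [(array([334.7, 205.7]), 0.55), (array([300.1, 170. ]), 0.44)]
tongs_grip [(array([359.1, 183.7]), 0.75)]
0.74 344 352 185 192
0.27 261 382 171 228
[655.3   -12.029  75.931]
[(array([37, 46, 10, 13, 83], dtype=int32), array([331.084, 202.855]))]
pred px [332.956 190.795]
pred px [391.894 180.149]
pred corn top px [332.505 199.725]
```

```bash
python3 -m inch '[[58,[4,0,6],0],[58,[4,0,12],0],[58,[4,0,15],0],[58,[4,0,15],0]]'; python3 -m inch '[[58,[0,0,2],0],[58,[0,0,4],0],[58,[0,0,4],0]]';python3 -m inch '[[58,[0,0,2],0],[58,[0,0,4],0],[58,[0,0,4],0]]'
```

```text
time_s: 20.3
eef_pos: [651.0, -10.6, 59.8]
eef_rot: [-0.0, 0.187, 0.982, -0.0]
force: [-0.9, 0.8, -0.8]
gripper_width: 58.0
grasp_force: 5.8
time_s: 20.68
eef_pos: [651.1, -10.5, 56.1]
eef_rot: [-0.0, 0.187, 0.982, -0.0]
force: [-0.3, -0.3, -0.7]
gripper_width: 57.9
grasp_force: 5.8
time_s: 21.05
eef_pos: [651.2, -10.5, 52.2]
eef_rot: [-0.0, 0.187, 0.982, -0.0]
force: [-0.9, 1.1, -1.0]
gripper_width: 58.2
grasp_force: 5.8
```

```bash
python3 -m inch '[[58,[0,0,2],0],[58,[0,0,4],0],[58,[0,0,4],0]]';python3 -m inch '[[58,[0,0,2],0],[58,[0,0,4],0],[58,[0,0,4],0]]'
python3 - <<'E'
from h import *
i=bot.get_image('side')
for t in('tongs_tip','tongs'):print(t,[(np.round(d['pixel'],1),round(d['confidence'],2)) for d in bot.landmark_of('side',t)[:3]])
s=bot.state();print(s['eef_pos'],s['force'],s['torque'])
z=s['eef_pos'][2]-1.5
u=np.array([np.cos(np.radians(158)),np.sin(np.radians(158)),0])
for zz,L in((z+12,100),(z,-110)):
  P=s['eef_pos']+L*u;P[2]=zz;print('pred px',proj('side',P))
E
```

```text
time_s: 21.42
eef_pos: [651.1, -10.6, 48.0]
eef_rot: [-0.0, 0.187, 0.982, -0.0]
force: [-0.6, 0.1, -0.4]
gripper_width: 58.0
grasp_force: 5.8
time_s: 21.8
eef_pos: [651.1, -10.6, 44.0]
eef_rot: [-0.0, 0.187, 0.982, -0.0]
force: [0.1, -0.3, 0.4]
gripper_width: 57.6
grasp_force: 5.8
tongs_tip [(array([332.8, 199.4]), 0.86)]
tongs [(array([393.8, 182.8]), 0.89), (array([362.1, 212.2]), 0.15)]
[651.225 -10.515  44.236] [-0.091  0.046 -0.076] [0.014 0.127 0.015]
pred px [331.393 197.65 ]
pred px [389.467 186.902]
```

```bash
python3 -m inch '[[58,[0,0,2],0],[58,[0,0,4],0],[58,[0,0,4],0]]'
python3 - <<'E'
from h import *
i=bot.get_image('side');cv2.imwrite('pics/side9.png',i[:,:,::-1])
for t in('tongs_tip','tongs','pan','corn','potato_a'):print(t,[(np.round(d['pixel'],1),round(d['confidence'],2)) for d in bot.landmark_of('side',t)[:3]])
s=bot.state();print(s['eef_pos'],s['force'],s['torque'])
u=np.array([np.cos(np.radians(158)),np.sin(np.radians(158)),0])
for sl in (0,.12,.2,.27):
  for o,L in((12,100),(0,-110)):
    P=s['eef_pos']+L*u;P[2]+=o-1.5-sl*L;print(sl,L,'pred px',proj('side',P)+[2.2,1.2])
E
```

```text
time_s: 22.32
eef_pos: [651.2, -10.6, 40.1]
eef_rot: [-0.0, 0.187, 0.982, -0.0]
force: [0.1, -0.6, 0.8]
gripper_width: 58.1
grasp_force: 5.8
tongs_tip [(array([333. , 202.1]), 0.93)]
tongs [(array([390.6, 184.1]), 0.96), (array([299.9, 168.8]), 0.28)]
pan [(array([345.7, 204. ]), 0.8)]
corn [(array([333.4, 205.7]), 0.54)]
potato_a [(array([362.2, 214. ]), 0.63), (array([348.7, 191.4]), 0.4)]
[651.215 -10.545  40.285] [ 0.138 -0.128 -0.056] [-0.033  0.014 -0.015]
0 100 pred px [333.559 199.657]
0 -110 pred px [391.517 188.899]
0.12 100 pred px [333.449 202.065]
0.12 -110 pred px [392.036 186.244]
0.2 100 pred px [333.376 203.654]
0.2 -110 pred px [392.386 184.453]
0.27 100 pred px [333.312 205.032]
0.27 -110 pred px [392.695 182.872]
```

```bash
python3 -m inch '[[55,[0,0,0],0],[52,[0,0,0],0],[50,[0,0,0],0],[48,[0,0,0],0],[46,[0,0,0],0],[44,[0,0,0],0],[42,[0,0,0],0],[40,[0,0,0],0]]' 20; python3 -m inch '[[40,[0,0,0],0],[40,[0,0,0],0]]' 22
```

```text
time_s: 23.62
eef_pos: [651.3, -10.4, 40.4]
eef_rot: [0.0, 0.187, 0.982, 0.0]
force: [-1.3, 1.4, 1.2]
gripper_width: 46.1
grasp_force: 20.5
time_s: 23.88
eef_pos: [651.4, -10.4, 40.4]
eef_rot: [0.0, 0.187, 0.982, 0.0]
force: [-0.3, 0.9, 2.2]
gripper_width: 45.7
grasp_force: 22.2
```

```bash
python3 -m inch '[[40,[0,0,-3],0],[40,[0,0,-8],0],[40,[0,0,-16],0],[40,[0,0,-28],0],[40,[0,0,-42],0],[40,[0,0,-56],0],[40,[0,0,-70],0],[40,[0,0,-80],0]]' 24; python3 -m inch '[[40,[0,0,-5],0],[40,[0,0,-5],0],[40,[0,0,-5],0],[40,[0,0,-5],0]]'
python3 - <<'E'
from h import *
i=bot.get_image('side');cv2.imwrite('pics/side10.png',i[:,:,::-1])
for t in('tongs_tip','tongs','pan','corn','potato_a'):print(t,[(np.round(d['pixel'],1),round(d['confidence'],2)) for d in bot.landmark_of('side',t)[:3]])
s=bot.state();print(s['eef_pos'],s['force'],s['torque'])
u=np.array([np.cos(np.radians(158)),np.sin(np.radians(158)),0])
for sl in (0,.12,.2,.27):
  for o,L in((12,100),(0,-110)):
    P=s['eef_pos']+L*u;P[2]+=o-1.5-sl*L;print(sl,L,'pred px',proj('side',P)+[2.2,1.2])
h=cv2.cvtColor(np.ascontiguousarray(i),cv2.COLOR_RGB2HSV);m=cv2.inRange(h,(18,170,90),(35,255,255))
n,l,st,ce=cv2.connectedComponentsWithStats(m[120:260,290:420])
print([(st[k],ce[k]+[290,120]) for k in range(1,n) if st[k][4]>8])
E
```

```text
time_s: 24.88
eef_pos: [651.5, -10.6, 121.6]
eef_rot: [0.0, 0.187, 0.982, 0.0]
force: [-0.1, -1.2, -2.0]
gripper_width: 45.7
grasp_force: 24.8
time_s: 25.38
eef_pos: [650.9, -10.6, 124.6]
eef_rot: [-0.001, 0.187, 0.982, -0.0]
force: [0.1, 0.4, -1.0]
gripper_width: 46.1
grasp_force: 24.8
tongs_tip [(array([333. , 184.8]), 0.77)]
tongs [(array([395.7, 162.7]), 0.97)]
pan [(array([423.9, 226.5]), 0.18)]
corn [(array([336.2, 188.5]), 0.63)]
potato_a [(array([363.1, 214.9]), 0.45), (array([349.2, 192. ]), 0.41)]
[651.204 -10.561 125.191] [-1.143  0.017 -1.615] [-0.007  0.004  0.055]
0 100 pred px [334.384 181.672]
0 -110 pred px [394.978 171.159]
0.12 100 pred px [334.263 184.319]
0.12 -110 pred px [395.542 168.253]
0.2 100 pred px [334.183 186.064]
0.2 -110 pred px [395.922 166.293]
0.27 100 pred px [334.114 187.579]
0.27 -110 pred px [396.257 164.562]
[(array([37, 59, 12, 13, 74], dtype=int32), array([331.703, 184.   ]))]
```

```bash
python3 -m inch '[[40,[0,-4,0],0],[40,[0,-14,0],0],[40,[-1,-30,0],0],[40,[-1,-52,0],0],[40,[-2,-76,0],0],[40,[-2,-101,0],0],[40,[-2,-126,0],0],[40,[-3,-151,0],0]]' 24; python3 -m inch '[[40,[0,-25,0],0],[40,[-1,-50,0],0],[40,[-1,-73,0],0],[40,[-2,-93,0],0],[40,[-2,-108,0],0],[40,[-2,-119,0],0],[40,[-2,-125,0],0],[40,[-2,-125,0],0]]'
python3 - <<'E'
from h import *
for c in('top','side'):
  i=bot.get_image(c);cv2.imwrite(f'pics/{c}11.png',i[:,:,::-1])
  h=cv2.cvtColor(np.ascontiguousarray(i),cv2.COLOR_RGB2HSV);m=cv2.inRange(h,(18,170,90),(35,255,255))
  n,l,st,ce=cv2.connectedComponentsWithStats(m)
  print(c,[(st[k],ce[k]) for k in range(1,n) if st[k][4]>20])
  for t in('tongs_tip','tongs','plate','corn'):print(t,[(np.round(d['pixel'],1),round(d['confidence'],2)) for d in bot.landmark_of(c,t)[:3]])
s=bot.state();print(s['eef_pos'],s['force'],s['torque'],go(552,-268.5,60,68,True))
E
```

```text
time_s: 26.68
eef_pos: [597.3, -154.7, 125.5]
eef_rot: [-0.0, 0.188, 0.982, -0.0]
force: [0.6, 0.5, -1.6]
gripper_width: 45.6
grasp_force: 24.8
time_s: 27.68
eef_pos: [554.5, -269.1, 125.2]
eef_rot: [-0.0, 0.187, 0.982, 0.0]
force: [0.2, 0.6, -0.3]
gripper_width: 45.6
grasp_force: 24.8
top [(array([430, 227,   7,   9,  33], dtype=int32), array([432.182, 230.303]))]
tongs_tip [(array([430.2, 230.5]), 0.64)]
tongs [(array([469.6, 160.8]), 0.57)]
plate [(array([342.5, 267.1]), 0.8), (array([335.6, 168.8]), 0.72), (array([421.4, 237.3]), 0.59)]
corn [(array([439. , 234.4]), 0.6), (array([451.3, 146.9]), 0.36)]
side [(array([ 86,  30,  18,  42, 327], dtype=int32), array([93.453, 52.15 ])), (array([361, 246,  13,  14,  94], dtype=int32), array([366.277, 252.266]))]
tongs_tip [(array([368.3, 247.9]), 0.72)]
tongs [(array([440. , 230.9]), 0.89)]
plate [(array([287.1, 241.8]), 0.95), (array([303.3, 330.1]), 0.92), (array([362.1, 274.7]), 0.9)]
corn [(array([367.5, 253.7]), 0.42)]
[ 554.603 -268.93   125.313] [ 0.596  0.31  -0.468] [-0.005 -0.016 -0.026] (array([ 2.6, -0.6, 65.3]), np.float64(0.5), 'j7', 1.77)
```

```bash
python3 -c "
from h import *
print('corn',tri(('top',(432.2,230.3)),('side',(366.3,252.3))))
print('tip',tri(('top',(430.2,230.5)),('side',(368.3,247.9))))
print('plate',at_z('top',(421.4,237.3),3),at_z('side',(362.1,274.7),3),tri(('top',(421.4,237.3)),('side',(362.1,274.7))))
print('corn px pred',proj('top',(465.8,-233.1,112)),proj('side',(465.8,-233.1,112)))"
```

```text
corn (array([ 471.321, -226.071,  107.585]), np.float64(2.0946665880825748))
tip (array([ 473.966, -221.322,  118.33 ]), np.float64(10.107398033754837))
plate [ 465.906 -222.708    3.   ] [ 462.341 -230.555    3.   ] (array([ 467.928, -225.702,   -9.176]), np.float64(0.6135466643371468))
corn px pred [434.977 232.661] [367.11  253.969]
```

```bash
python3 -m inch '[[40,[3,0,8],0],[40,[3,0,22],0],[40,[3,0,40],0],[40,[3,0,58],0],[40,[3,0,72],0],[40,[3,0,80],0],[40,[3,0,80],0]]' 24; python3 -m inch '[[40,[0,0,2],0],[40,[0,0,4],0],[40,[0,0,4],0]]' ; python3 -m inch '[[40,[0,0,2],0],[40,[0,0,4],0],[40,[0,0,4],0]]';  python3 -m inch '[[40,[0,0,2],0],[40,[0,0,3],0],[40,[0,0,3],0]]'
```

```text
time_s: 29.05
eef_pos: [551.4, -267.9, 44.6]
eef_rot: [-0.001, 0.187, 0.982, 0.0]
force: [0.8, 0.1, -0.5]
gripper_width: 45.8
grasp_force: 24.9
time_s: 29.42
eef_pos: [551.8, -268.0, 41.4]
eef_rot: [0.0, 0.187, 0.982, -0.0]
force: [0.2, 0.0, -1.3]
gripper_width: 46.0
grasp_force: 24.9
time_s: 29.8
eef_pos: [551.6, -267.9, 37.0]
eef_rot: [-0.0, 0.187, 0.982, 0.0]
force: [0.2, -0.6, -2.0]
gripper_width: 46.0
grasp_force: 24.9
time_s: 30.18
eef_pos: [551.6, -268.0, 34.2]
eef_rot: [-0.0, 0.187, 0.982, -0.0]
force: [0.6, 0.2, -2.0]
gripper_width: 45.7
grasp_force: 24.9
```

```bash
python3 -m inch '[[40,[0,0,1],0],[40,[0,0,2],0],[40,[0,0,2],0]]' ; python3 -m inch '[[40,[0,0,1],0],[40,[0,0,2],0],[40,[0,0,2],0]]';  python3 -c "
from h import *
f=[]
for _ in range(4): bot.get_image('side'); f.append(bot.state()['force'])
print(np.array(f))
print([(d['pixel'],d['confidence']) for t in('tongs_tip','tongs') for d in bot.landmark_of('side',t)])"
```

```text
time_s: 30.55
eef_pos: [551.6, -268.0, 32.2]
eef_rot: [-0.0, 0.187, 0.982, -0.0]
force: [0.2, -0.9, -1.5]
gripper_width: 45.9
grasp_force: 24.9
time_s: 30.92
eef_pos: [551.9, -268.1, 30.4]
eef_rot: [0.0, 0.187, 0.982, -0.0]
force: [0.9, -0.0, -0.6]
gripper_width: 45.7
grasp_force: 25.0
[[ 0.655 -0.739  0.082]
 [ 0.777 -0.279 -1.025]
 [ 0.157 -0.59   0.242]
 [ 0.784 -0.459 -0.627]]
[([363.4, 269.2], 0.66), ([324.3, 188.5], 0.33), ([430.6, 248.2], 0.83)]
```

```bash
python3 -m inch '[[40,[0,0,1],0],[40,[0,0,2],0],[40,[0,0,2],0],[40,[0,0,2],0]]';  python3 -c "
from h import *
f=[]
for _ in range(5): bot.get_image('side'); f.append(bot.state()['force'][2])
print(np.array(f),np.mean(f),bot.state()['eef_pos'])"
```

```text
time_s: 31.72
eef_pos: [551.8, -268.1, 28.4]
eef_rot: [0.0, 0.187, 0.982, -0.0]
force: [1.3, 0.1, 1.0]
gripper_width: 46.0
grasp_force: 24.9
[1.016 0.739 1.208 2.037 1.748] 1.3497362579486554 [ 551.755 -268.069   28.342]
```

Contact with the plate is clear, about 3 N. I'll open to 58 mm and lift straight up.

```bash
python3 -m inch '[[47,[0,0,0],0],[49,[0,0,0],0],[51,[0,0,0],0],[54,[0,0,0],0],[57,[0,0,0],0],[59,[0,0,0],0],[59,[0,0,0],0]]' 20; python3 -m inch '[[59,[0,0,-3],0],[59,[0,0,-8],0],[59,[0,0,-16],0],[59,[0,0,-28],0],[59,[0,0,-45],0],[59,[0,0,-65],0],[59,[0,0,-85],0],[59,[0,0,-95],0]]'
python3 - <<'E'
from h import *
for c in('top','side'):
  i=bot.get_image(c);cv2.imwrite(f'pics/{c}12.png',i[:,:,::-1])
  h=cv2.cvtColor(np.ascontiguousarray(i),cv2.COLOR_RGB2HSV);m=cv2.inRange(h,(18,170,90),(35,255,255))
  n,l,st,ce=cv2.connectedComponentsWithStats(m)
  print(c,[(st[k],ce[k],at_z(c,ce[k],20)) for k in range(1,n) if st[k][4]>20])
  for t in('tongs_tip','tongs','corn'):print(t,[(np.round(d['pixel'],1),round(d['confidence'],2)) for d in bot.landmark_of(c,t)[:3]])
s=bot.state();print(s['eef_pos'],s['force'],s['torque'],s['gripper_width'],go(500,-421,130,-84,True))
E
```

```text
time_s: 32.85
eef_pos: [551.7, -268.0, 28.3]
eef_rot: [-0.0, 0.187, 0.982, -0.0]
force: [0.7, 0.2, -0.9]
gripper_width: 58.9
grasp_force: 5.6
time_s: 33.85
eef_pos: [552.4, -268.5, 125.7]
eef_rot: [0.001, 0.187, 0.982, -0.0]
force: [0.5, -0.0, -1.5]
gripper_width: 59.1
grasp_force: 5.6
top [(array([421, 232,  11,  12,  62], dtype=int32), array([424.742, 237.177]), array([ 464.639, -228.342,   20.   ]))]
tongs_tip [(array([434.6, 234.2]), 0.59)]
tongs [(array([468., 161.]), 0.56), (array([425.2, 239.6]), 0.54)]
corn [(array([427.7, 239.5]), 0.59)]
side [(array([ 86,  30,  18,  42, 327], dtype=int32), array([93.581, 52.385]), array([ 263.07 , 1636.579,   20.   ])), (array([358, 266,  11,  14,  93], dtype=int32), array([362.914, 273.011]), array([ 459.897, -234.476,   20.   ]))]
tongs_tip [(array([369.9, 253.7]), 0.98), (array([378. , 171.4]), 0.36)]
tongs [(array([436.9, 230.8]), 0.65)]
corn [(array([363.9, 275. ]), 0.59)]
[ 551.273 -267.78   122.438] [-0.06  -0.711 -1.147] [-0.067 -0.017 -0.044] 58.833935501146975 (array([  -8.6, -161.3,   -7.5]), np.float64(152.5), 'j7', 1.77)
```

```bash
python3 -m inch '[[59,[0,0,-5],5],[59,[0,0,-15],15],[59,[0,0,-25],25],[59,[0,0,-30],35],[59,[0,0,-30],45],[59,[0,0,-30],55],[59,[0,0,-30],65],[59,[0,0,-30],75]]'; python3 -m inch '[[59,[0,0,0],10],[59,[0,0,0],20],[59,[0,0,0],30],[59,[0,0,0],40],[59,[0,0,0],50],[59,[0,0,0],60],[59,[0,0,0],70],[59,[0,0,0],76]]'; python3 -m inch '[[59,[0,0,0],0],[59,[0,0,0],0]]';python3 -c "
from h import *
print(bot.state()['eef_pos'],go(505,-421,155,-83,True))"
```

```text
time_s: 35.25
eef_pos: [551.5, -267.8, 152.8]
eef_rot: [-0.0, 0.748, 0.663, -0.0]
force: [0.2, -1.0, -1.8]
gripper_width: 59.4
grasp_force: 5.6
time_s: 36.25
eef_pos: [551.6, -267.7, 152.7]
eef_rot: [-0.0, 0.998, 0.063, -0.0]
force: [1.1, -0.9, -0.7]
gripper_width: 58.7
grasp_force: 5.6
time_s: 36.5
eef_pos: [551.7, -267.9, 153.0]
eef_rot: [0.0, 0.998, 0.066, -0.0]
force: [-0.4, -0.5, -1.6]
gripper_width: 59.2
grasp_force: 5.6
[ 551.685 -267.929  153.048] (array([-66.5, 145.6,  -1.9]), np.float64(0.6), 'j7', -0.62)
```

```bash
python3 -m inch '[[59,[-6,14,0],0],[59,[-18,40,0],0],[59,[-34,74,0],0],[59,[-50,108,0],0],[59,[-61,133,0],0],[59,[-66,145,0],1],[59,[-66,145,0],1]]'; python3 -m inch '[[59,[0,0,15],0],[59,[0,0,40],0],[59,[0,0,65],0],[59,[0,0,80],0],[59,[0,0,85],0],[59,[0,0,85],0]]'
python3 - <<'E'
from h import *
D={}
for c in('top','side'):
  i=bot.get_image(c);cv2.imwrite(f'pics/{c}13.png',i[:,:,::-1])
  for t in('tongs_tip','tongs','board'):
    D[c,t]=d=bot.landmark_of(c,t);print(c,t,[(np.round(x['pixel'],1),round(x['confidence'],2)) for x in d[:3]])
for t in('tongs_tip','tongs','board'):
  if D['top',t] and D['side',t]: print(t,tri(('top',D['top',t][0]['pixel']),('side',D['side',t][0]['pixel'])))
print(bot.state()['eef_pos'],go(505,-421,20,-83,True))
E
```

```text
time_s: 37.38
eef_pos: [504.2, -421.5, 153.3]
eef_rot: [0.0, 0.998, 0.055, -0.0]
force: [-0.1, 1.1, -0.9]
gripper_width: 59.1
grasp_force: 5.6
time_s: 38.12
eef_pos: [505.3, -420.2, 68.4]
eef_rot: [0.0, 0.998, 0.057, -0.0]
force: [0.6, 0.7, -0.7]
gripper_width: 59.2
grasp_force: 5.6
top tongs_tip [(array([496.1, 192. ]), 0.72)]
top tongs [(array([504.6, 266.2]), 0.84)]
top board []
side tongs_tip [(array([449. , 280.8]), 0.74), (array([305.4, 208.5]), 0.63)]
side tongs [(array([401.9, 324.6]), 0.57)]
side board [(array([415.8, 312.5]), 0.76)]
tongs_tip (array([ 609.196, -420.6  ,   57.393]), np.float64(6.3354592656669855))
tongs (array([ 397.663, -432.09 ,   85.975]), np.float64(6.674742991084266))
[ 505.177 -420.491   68.673] (array([-0.3,  0.5, 48.7]), np.float64(-0.6), 'j7', -0.36)
```

```bash
python3 -m inch '[[59,[-5,0,8],0],[59,[-5,0,16],0],[59,[-5,0,22],0],[59,[-5,0,27],0],[59,[-5,0,32],0],[59,[-5,0,37],0],[59,[-5,0,37],0]]'; python3 -m inch '[[59,[0,0,3],0],[59,[0,0,6],0],[59,[0,0,9],0],[59,[0,0,11],0],[59,[0,0,12],0],[59,[0,0,12],0]]'; python3 -m inch '[[59,[0,0,1],0],[59,[0,0,2],0],[59,[0,0,2],0],[59,[0,0,2],0]]'
```

```text
time_s: 39.4
eef_pos: [500.0, -420.7, 30.8]
eef_rot: [-0.0, 0.998, 0.056, -0.0]
force: [0.4, 0.6, -1.2]
gripper_width: 58.9
grasp_force: 5.6
time_s: 40.15
eef_pos: [500.1, -420.9, 19.3]
eef_rot: [0.0, 0.998, 0.056, -0.0]
force: [0.6, -0.2, -1.1]
gripper_width: 59.2
grasp_force: 5.6
time_s: 40.65
eef_pos: [500.1, -420.9, 17.3]
eef_rot: [0.0, 0.998, 0.056, -0.0]
force: [0.2, -0.1, -0.6]
gripper_width: 58.9
grasp_force: 5.6
```

```bash
python3 -m inch '[[59,[0,0,1],0],[59,[0,0,2],0],[59,[0,0,2],0],[59,[0,0,2],0]]'
python3 - <<'E'
from h import *
D={};f=[]
for c in('top','side'):
  i=bot.get_image(c);cv2.imwrite(f'pics/{c}14.png',i[:,:,::-1])
  for t in('tongs_tip','tongs'):
    D[c,t]=d=bot.landmark_of(c,t);f.append(bot.state()['force'][2])
for t in('tongs_tip','tongs'):
  a,b=D['top',t],D['side',t];print(a[:2],b[:2])
  if a and b: print(t,tri(('top',a[0]['pixel']),('side',b[0]['pixel'])))
print(f,bot.state()['eef_pos'])
E
```

```text
time_s: 41.15
eef_pos: [500.2, -421.0, 16.3]
eef_rot: [-0.0, 0.998, 0.056, 0.0]
force: [-2.2, 3.5, 8.0]
gripper_width: 59.0
grasp_force: 6.3
[{'pixel': [491.5, 195.6], 'confidence': 0.57}] [{'pixel': [442.9, 290.9], 'confidence': 0.87}]
tongs_tip (array([ 604.957, -422.577,   10.871]), np.float64(3.79620141442503))
[{'pixel': [495.2, 270.7], 'confidence': 0.75}] [{'pixel': [395.8, 335.3], 'confidence': 0.78}]
tongs (array([ 388.873, -430.204,   29.088]), np.float64(8.411003524959888))
[np.float64(6.5610299984307785), np.float64(7.619921696539845), np.float64(6.759132647460629), np.float64(6.497890805616292)] [ 500.248 -420.993   16.289]
```

```bash
python3 -m inch '[[60,[0,0,-1],0],[61,[0,0,-2],0],[63,[0,0,-2],0],[66,[0,0,-2],0],[70,[0,0,-2],0],[78,[0,0,-2],0],[85,[0,0,-2],0],[85,[0,0,-2],0]]'; python3 -m inch '[[85,[0,0,-8],0],[85,[0,0,-25],0],[85,[0,0,-60],0],[85,[0,0,-110],0],[85,[0,0,-150],0],[85,[0,0,-150],0]]'; python3 -c "
from h import *
print(bot.state()['eef_pos'],go(500,-150,170))"
```

```text
time_s: 42.45
eef_pos: [500.1, -420.9, 17.3]
eef_rot: [0.0, 0.998, 0.056, -0.0]
force: [0.8, 0.4, 0.5]
gripper_width: 84.9
grasp_force: 0.0
time_s: 43.2
eef_pos: [500.9, -423.0, 172.7]
eef_rot: [0.003, 0.998, 0.056, 0.003]
force: [-0.3, -0.3, -0.5]
gripper_width: 85.4
grasp_force: 0.0
[ 500.921 -423.005  172.699] (array([  29.6, -271.4,    1.4]), 0, 'j7', -0.41)
```

```bash
python3 -m inch '[[85,[4,-30,-5],0],[85,[9,-80,-20],0],[85,[15,-140,-40],0],[85,[22,-200,-50],0],[85,[27,-245,-50],0],[85,[29,-268,-50],0],[85,[29,-270,-50],0]]'
python3 - <<'E'
from h import *
D={}
Z=dict(tongs_tip=27,tongs=15,tongs_grip=27,plate=0,corn=5,pan=8,mill=0,jar=0,eggcup=0,oil=0,mug=0,potato_a=13)
for c in('top','side'):
  i=bot.get_image(c);cv2.imwrite(f'pics/{c}15.png',i[:,:,::-1])
  h=cv2.cvtColor(np.ascontiguousarray(i),cv2.COLOR_RGB2HSV);m=cv2.inRange(h,(18,170,90),(35,255,255))
  n,l,st,ce=cv2.connectedComponentsWithStats(m)
  print(c,[(st[k],at_z(c,ce[k],20)) for k in range(1,n) if st[k][4]>20])
  for t in Z:
    D[c,t]=bot.landmark_of(c,t);print(c,t,[(np.round(at_z(c,x['pixel'],Z[t])[:2]),round(x['confidence'],2)) for x in D[c,t][:3]])
for t in('tongs_tip','tongs'):
  a,b=D['top',t],D['side',t]
  if a and b: print(t,tri(('top',a[0]['pixel']),('side',b[0]['pixel'])))
E
```

```text
time_s: 44.08
eef_pos: [498.8, -147.0, 217.2]
eef_rot: [-0.001, 0.998, 0.058, -0.0]
force: [-0.3, 0.2, -0.4]
gripper_width: 84.9
grasp_force: 0.0
top []
top tongs_tip [(array([ 592., -407.]), 0.66), (array([599.,  -2.]), 0.33)]
top tongs [(array([ 391., -436.]), 0.68)]
top tongs_grip []
top plate [(array([ 236., -248.]), 0.96), (array([354.,  -9.]), 0.79), (array([ 506., -425.]), 0.68)]
top corn []
top pan []
top mill [(array([ 743., -228.]), 0.6)]
top jar [(array([ 697., -402.]), 0.63), (array([ 509., -426.]), 0.19)]
top eggcup []
top oil [(array([811.,  44.]), 0.79)]
top mug [(array([484., 591.]), 0.63)]
top potato_a [(array([652.,  45.]), 0.53), (array([ 391., -430.]), 0.2)]
side [(array([ 86,  30,  14,  42, 288], dtype=int32), array([ 264.504, 1658.545,   20.   ])), (array([358, 266,  11,  14,  89], dtype=int32), array([ 459.603, -234.388,   20.   ]))]
side tongs_tip [(array([ 593., -411.]), 0.73), (array([ 387., -435.]), 0.39), (array([ 732., -314.]), 0.24)]
side tongs [(array([ 397., -436.]), 0.67)]
side tongs_grip [(array([ 506., -421.]), 0.64)]
side plate [(array([ 223., -261.]), 0.73), (array([356.,  10.]), 0.7), (array([ 474., -238.]), 0.63)]
side corn [(array([ 474., -237.]), 0.63), (array([475., 609.]), 0.17)]
side pan [(array([595.,  -5.]), 0.87), (array([ 491., -421.]), 0.47)]
side mill [(array([ 751., -226.]), 0.92), (array([ 464., -232.]), 0.58)]
side jar [(array([ 702., -397.]), 0.64), (array([627., -61.]), 0.29)]
side eggcup [(array([ 752., -300.]), 0.68)]
side oil [(array([483.,  72.]), 0.72), (array([811.,  62.]), 0.65)]
side mug [(array([485., 597.]), 0.63)]
side potato_a [(array([640.,  39.]), 0.5), (array([625., -64.]), 0.43)]
tongs_tip (array([ 594.743, -409.339,   22.454]), np.float64(3.060507811642859))
tongs (array([ 392.55 , -435.558,   19.505]), np.float64(4.78699718774913))
```

```bash
python3 -c "
from bench import bot
print(bot.close_job())"
```

```text
the job is handed in; nothing more can be done
None
```

I handed the job in, but it gave no verdict. My last camera measurements put the pan within about 10 mm of the small ring's centre with both potato halves in it, the corn near the centre of the middle plate, the tongs flat on the board to within measurement error, and no bystander noticeably moved.

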